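Teach the cell the next stub transfer

ROBOT

A 6-joint arm with a two-finger parallel gripper is mounted at the origin on the work surface. World frame = base frame: x ahead of the robot, y to its left, z up, the work surface at z = 0. Lengths are in m, angles in rad, forces in N, time in s.
With the tool pointing down it reaches from about 0.3 to 0.875 m from the base axis. Payload 6.4 kg.
Tool frame: the origin (TCP) lies between the finger pads, 19 mm behind the fingertips; this is the grasp point; z points along the fingers, y is the line along which they close (so a half turn about z gives the same grasp; the last joint's range is limited). The gripper opens to 85 mm and grips with 20 to 120 N. Pads are 22 mm wide; open, the fingers measure 114 mm over their backs; the gripper's body (76 mm by 85 mm) begins 54 mm behind the grasp point. The pads swing forward as they close: fully open they stand 13 mm farther back than shut.
Start: joints at [-1.537, 0.181, 1.607, -0, 1.354, -0.206], TCP at [0.137, -0.559, 0.25] pointing down, gripper open.
Joint ranges: [-2.99, 2.99], [-0.89, 2.07], [0.3, 2.58], [-1.14, 4.28], [0, 2.63], [-3.12, 3.12]. Speed limits (rad/s): [2.57, 2.57, 3.01, 3.14, 3.14, 3.14].

INTERFACE

Orientations are given as a unit quaternion [w, x, y, z].
In Python, from bench import ctrl gives the robot as it stands.
- The arm moves only by the tool carry_out, never from a script. Its argument "steps" is one flat list of numbers, 7 for each row, row after row: the shift along the tool's x, y, z in m, then the turn, a rotation vector about the tool's x, y, z in rad, then the opening, from 0 (shut) to 1 (fully open). In form: [dx, dy, dz, wx, wy, wz, claw, dx, dy, dz, wx, wy, wz, claw, ...]. A call has 1 to 20 rows; each row is the pose to reach, as a shift and turn from the pose commanded when the call began, along the tool's axes at that moment; what a row does not reach only later rows make up. A row lasts 1/10 s, in which the tool goes at most 50 mm and 8.59 degrees, less where a joint would pass 70% of its speed; a pose out of reach is approached as far as the arm can. A call with a gripper value outside its range is refused whole. The fingers move at their own pace and stop on an object; the grip force is fixed at half the most. Time passes only in rows, so rows that repeat a pose let the fingers close. It gives the time, the measured TCP pose, the force, the opening and the grip force at its end, in the units of the state.
- ctrl.get_obs(): the state, without advancing time (a new reading comes with each control period).
- ctrl.camera(name): name is "scene" or "top"; returns the picture (400x640x3 uint8, red, green, blue); there is no depth.
- ctrl.camera_params(name): a dict with "vertical_fov" (degrees; the focal length in pixels is half the picture's height over the tangent of half this angle, whatever the lens; pixels are square), "cx", "cy" (the principal point, pixels), "cam_to_world" (4x4, takes a point from camera to world coordinates). Camera axes: x right, y down, z forward; pixel columns grow to the right and rows downward; lengths in m; the calibration is good to about 2 mm. A picture is of the moment at which its call begins. camera_params takes no time and is no camera call.
- ctrl.hand_in(): hands the job in; it is judged then, once.
The state is a dict: "time_s": time; "q": joint angles; "dq": joint speeds; "joint_efforts": joint torques, N m; "eef_pos": TCP position; "eef_rot": TCP orientation; "wrist_force": force on the tool from outside, world axes, zero at the start; "torque": the same for the moment, N m; "opening": opening from 0.0 (shut) to 1.0 (fully open); "grasp_force": force on a finger pad.
Only numpy, scipy, OpenCV 4.12 (cv2) and the standard library are available. Lean on these libraries where they do the work, as an engineer would, in place of code of your own. Each camera call takes 0.05 s, during which the arm holds its last target. There are 200 camera calls.

TASK

Teach the cell its next transfer: point at the top of the tall brass stub on the square rack with the fingertips one to three centimetres above it, and hold there for two seconds, then point in the same way at the one empty ring seat on the long tray, its mouth, for two seconds, and then press the large round store button on the operator pad fully down and let it come back out. Do not touch the stubs or the empty seat, press neither small button, and leave everything else where it stands: nothing is to be gripped, lifted or moved.

Things in the scene. Friction and masses are not known exactly. Their poses are not given: they have to be found in the camera images.
- rack: white sheet-metal pedestal 120 x 120 mm with a grey metal top plate at 60 mm above the table; five brass stubs stand loose on it, at the centre and at the corners of a 72 mm square. Origin at the centre of its underside, z up, sides along x and y. Fixed.
- stub_tall: the tall brass sample stub, the only tall one: upright cylinder 18 mm across and 56 mm tall with a groove near its top, standing loose on one of the five places of the rack, its top 116 mm above the table. Origin at the centre of its underside, z up.
- stub_tall_top (a point): the centre of the tall stub's flat top, z up: the point to point at (first).
- stub_a: short brass sample stub, a turned upright cylinder 18 mm across and 26 mm tall with a narrow groove (13 mm across) near its top; loose; origin at the centre of its underside; stands on the rack, top 86 mm above the table, about 51 to 72 mm from its neighbours. Leave alone.
- stub_b: short brass sample stub, a turned upright cylinder 18 mm across and 26 mm tall with a narrow groove (13 mm across) near its top; loose; origin at the centre of its underside; stands on the rack, top 86 mm above the table, about 51 to 72 mm from its neighbours. Leave alone.
- stub_c: short brass sample stub, a turned upright cylinder 18 mm across and 26 mm tall with a narrow groove (13 mm across) near its top; loose; origin at the centre of its underside; stands on the rack, top 86 mm above the table, about 51 to 72 mm from its neighbours. Leave alone.
- stub_d: short brass sample stub, a turned upright cylinder 18 mm across and 26 mm tall with a narrow groove (13 mm across) near its top; loose; origin at the centre of its underside; stands on the rack, top 86 mm above the table, about 51 to 72 mm from its neighbours. Leave alone.
- tray: long white pedestal, 90 mm (its x) by 270 mm (its y), with a grey top plate at 60 mm above the table carrying four black ring seats in a row along its y, 62 mm apart. Origin at the centre of its underside. Fixed.
- seat_empty: the one empty seat on the long tray: black ring 34 mm outside, 21.6 mm inside, 7 mm high, with nothing in it, on any of the four places. Origin at the centre of its underside (60 mm above the table), z up. Fixed.
- seat_empty_mouth (a point): the centre of the empty seat's open mouth, level with the ring's upper rim (67 mm above the table), z up: the point to point at (second).
- stub_e: short brass sample stub, a turned upright cylinder 18 mm across and 26 mm tall with a narrow groove (13 mm across) near its top; loose; origin at the centre of its underside; sits in an occupied ring seat of the long tray, top 86 mm above the table. Leave alone.
- stub_f: short brass sample stub, a turned upright cylinder 18 mm across and 26 mm tall with a narrow groove (13 mm across) near its top; loose; origin at the centre of its underside; sits in an occupied ring seat of the long tray, top 86 mm above the table. Leave alone.
- stub_g: short brass sample stub, a turned upright cylinder 18 mm across and 26 mm tall with a narrow groove (13 mm across) near its top; loose; origin at the centre of its underside; sits in an occupied ring seat of the long tray, top 86 mm above the table. Leave alone.
- store_top (a point): the centre of the top face of the store button, the large round white push button (36 mm across) in the middle of the row of three along the robot's edge of the grey operator pad (120 x 190 mm, 30 mm high). 52 mm above the table when out; z up, pressed straight down; the point moves with the button.
- store (a joint): travel of the store button: 0 out, 0.006 m fully pressed; a spring returns it; fully down takes 5 N.
- key_left (a joint): travel of the small white button (18 mm across), 60 mm to the left of the store button on the pad (pad's +y), 0 out, 0.006 m pressed. Not to be pressed.
- key_right (a joint): travel of the small white button (18 mm across), 60 mm to the right of the store button on the pad (pad's -y), 0 out, 0.006 m pressed. Not to be pressed.
- jar: closed jar 56 mm across and 70 mm tall with a white cap, loose, on the table beyond the tray. Origin at the centre of its underside.
- vial: small amber vial 28 mm across and 60 mm tall, loose, on the table beyond the tray. Origin at the centre of its underside.
- driver: screwdriver 160 mm long lying loose on the table beyond the tray, along its own x, roughly parallel to the tray. Origin on its underside, near the middle.
There are look-alikes about, which are no part of the job. Leave any orange look-alike of the part that bears store_top alone.

How it is judged:
By the outcome, as a careful person would: the job done as asked, in the order asked, and still so for the second after the job is handed in, with the robot touching nothing.
It also fails if it takes over 56 s, if anything falls off the work surface, if the arm or the gripper's body presses on something with over 40 N, if the wrist force passes 120 N, or if a joint passes its speed limit or range.

## Working session

There is one attempt and no reset: what is moved stays moved. The work goes in short steps, Python scripts to look and compute and a tool call to move; the robot and the scene stay as the last step left them, time stands still between calls to the robot, and variables do not carry over. Pictures are saved under pics/ and viewed, at most 10 in all, crops included, and the job is handed in when it is done.

Besides the shell and the picture viewer there is one more tool, called as name(argument=value, ...), one argument or row to a line, values as JSON. carry_out: Moves the arm, as the interface text tells. Its arguments: {"type":"object","properties":{"steps":{"type":"array"}},"required":["steps"]}

```bash
mkdir -p pics; python3 - <<'E'
from bench import ctrl
import cv2,numpy as np
for n in("scene","top"):
    cv2.imwrite(f"pics/{n}0.png",ctrl.camera(n)[:,:,::-1])
    p=ctrl.camera_params(n);print(n,p["vertical_fov"],p["cx"],p["cy"],np.round(p["cam_to_world"],4).tolist(),[k for k in p])
o=ctrl.get_obs();print(o["time_s"],o["eef_pos"],o["eef_rot"],o["opening"])
E
```

```text
scene 53.54353755155402 322.25517129237585 199.16288421136304 [[0.4018, 0.7521, -0.5224, 1.1596], [0.9157, -0.3301, 0.2291, -0.161], [-0.0001, -0.5704, -0.8214, 1.1048], [0.0, 0.0, 0.0, 1.0]] ['vertical_fov', 'cx', 'cy', 'cam_to_world']
top 44.181992022462765 320.3055571669468 208.76600871202143 [[0.0027, -0.9921, 0.1252, 0.3306], [-0.9999, -0.0041, -0.0115, 0.1127], [0.0119, -0.1252, -0.9921, 1.7224], [0.0, 0.0, 0.0, 1.0]] ['vertical_fov', 'cx', 'cy', 'cam_to_world']
0.1 [ 0.13657136 -0.55805042  0.24914383] [-8.26014784e-04  9.92821262e-01  1.19604562e-01  8.87987376e-05] 0.9993958226650553
```

View pics/scene0.png

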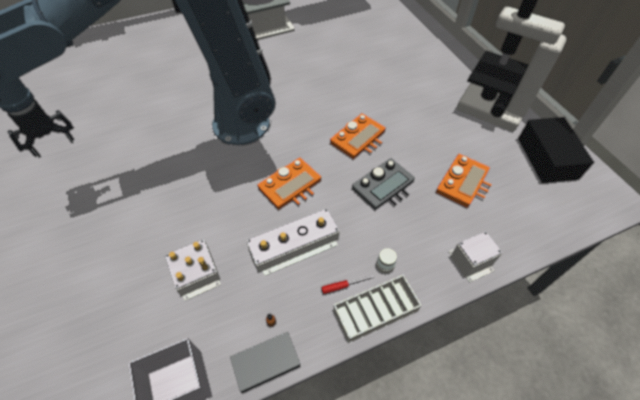

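View pics/top0.png

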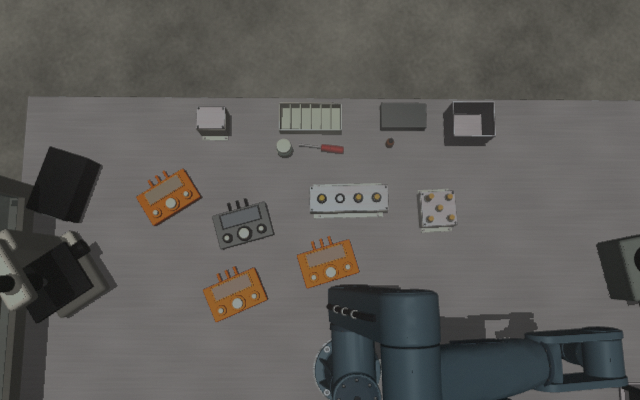

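The grey pad sits at about (243,224) in top and (383,180) in scene. The tray is at (348,198) in top, with its empty seat near (340,198). The rack is at (437,209). I'll enlarge these.

```bash
python3 - <<'E'
import cv2,numpy as np
t=cv2.imread("pics/top0.png");s=cv2.imread("pics/scene0.png")
R=lambda im,x,y,w,h,k:cv2.resize(im[y:y+h,x:x+w],None,fx=k,fy=k,interpolation=cv2.INTER_CUBIC)
a=R(t,205,170,260,90,3)
b=np.hstack([R(s,160,205,190,90,3),np.zeros((270,10,3),np.uint8),R(s,345,150,66,90,3)])
b=np.pad(b,((0,0),(0,780-b.shape[1]),(0,0)))if b.shape[1]<780 else b[:,:780]
cv2.imwrite("pics/c1.png",np.vstack([a,b]))
E
```

```text
(no output)
```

View pics/c1.png

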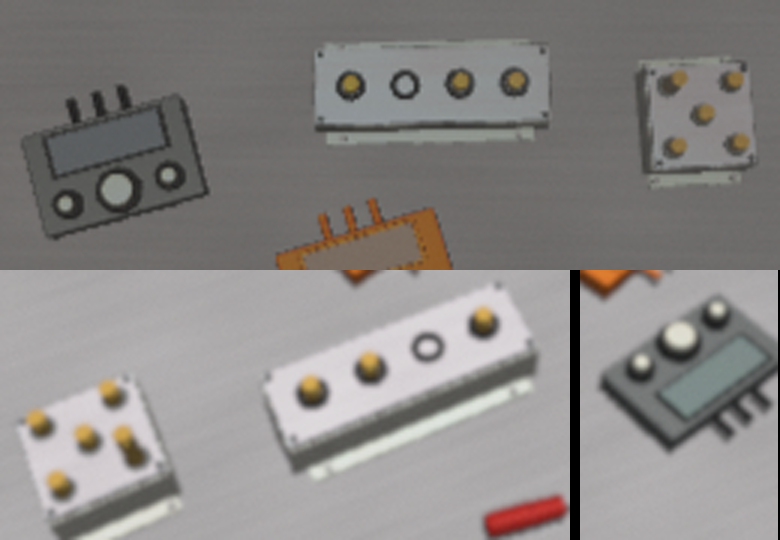

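The tall stub is the rack's +x,+y one: top crop (677,78), scene crop (123,435), which is full-frame top ≈(430,196) and scene ≈(201,263). The empty seat is at top ≈(340,198), scene ≈(303,231). The store button is at top ≈(244.5,233), scene ≈(378.5,172.5). Next I'll measure them.

```bash
cat > h.py <<'E'
import cv2,numpy as np
from bench import ctrl
P={n:ctrl.camera_params(n) for n in("scene","top")}
def ray(n,uv):
    p=P[n];f=200/np.tan(np.radians(p["vertical_fov"])/2);T=np.array(p["cam_to_world"])
    return T[:3,3],T[:3,:3]@np.array([(uv[0]-p["cx"])/f,(uv[1]-p["cy"])/f,1])
def plane(n,uv,z):
    o,d=ray(n,uv);return (o+d*(z-o[2])/d[2])
def tri(a,b):
    o1,d1=ray("scene",a);o2,d2=ray("top",b)
    t=np.linalg.lstsq(np.c_[d1,-d2],o2-o1,rcond=None)[0]
    return (o1+d1*t[0]+o2+d2*t[1])/2,np.linalg.norm(o1+d1*t[0]-o2-d2*t[1])
E
python3 - <<'E'
from h import *
I={n:cv2.imread(f"pics/{n}0.png") for n in P}
def blobs(n,mask,box,lo,hi):
    x,y,w,h=box;m=mask[y:y+h,x:x+w].astype(np.uint8)
    k,_,st,c=cv2.connectedComponentsWithStats(m)
    return [(c[i]+[x,y],st[i].tolist()) for i in range(1,k) if lo<=st[i][4]<=hi]
for n,bx,tb,pb in(("top",(415,185,45,45),(305,180,90,40),(210,195,70,60)),("scene",(160,235,60,60),(245,205,95,65),(345,150,75,60))):
    hsv=cv2.cvtColor(I[n],cv2.COLOR_BGR2HSV)
    br=(hsv[...,0]>8)&(hsv[...,0]<30)&(hsv[...,1]>90)
    for c,s in blobs(n,br,bx,4,200):print(n,"rack brass",c.round(1),(s[0],s[1],s[2],s[3],s[4]),plane(n,c,.08).round(4))
    for c,s in blobs(n,br,tb,4,200):print(n,"tray brass",c.round(1),s[2:],plane(n,c,.08).round(4))
    x,y,w,h=tb
    cand=hsv[...,2]<110
    for c,s in blobs(n,cand,tb,6,150):print(n,"dark",c.round(1),s[2:],plane(n,c,.065).round(4))
    wh=(hsv[...,1]<45)&(hsv[...,2]>125)
    for c,s in blobs(n,wh,pb,6,200):print(n,"white",c.round(1),s[2:],plane(n,c,.052).round(4))
E
```

```text
top rack brass [430.8 195.8] (14, 9, 5, 5, 19) [ 0.5835 -0.2798  0.08  ]
top rack brass [449.4 196. ] (32, 9, 6, 5, 21) [ 0.5834 -0.3427  0.08  ]
top rack brass [439.9 207.1] (23, 20, 5, 5, 22) [ 0.5453 -0.3095  0.08  ]
top rack brass [430.5 218.1] (13, 31, 6, 5, 17) [ 0.5078 -0.2768  0.08  ]
top rack brass [451.2 216.9] (34, 30, 6, 5, 23) [ 0.5121 -0.3467  0.08  ]
top tray brass [321.4 197.3] [6, 6, 27] [0.5768 0.09   0.08  ]
top tray brass [358.1 196.7] [5, 6, 24] [ 0.5796 -0.0338  0.08  ]
top tray brass [376.7 196.2] [6, 5, 22] [ 0.5815 -0.0965  0.08  ]
top dark [321.5 180. ] [6, 1, 6] [0.6389 0.0897 0.065 ]
top dark [310.  182.8] [10, 4, 20] [0.629  0.1287 0.065 ]
top dark [321.9 182.5] [11, 2, 13] [0.6301 0.0882 0.065 ]
top dark [384.9 185. ] [6, 4, 11] [ 0.6226 -0.127   0.065 ]
top dark [307.6 198.3] [5, 23, 61] [0.5756 0.1369 0.065 ]
top dark [339.6 197.7] [10, 10, 54] [0.578  0.0279 0.065 ]
top dark [357.7 197.7] [10, 10, 63] [ 0.5783 -0.0335  0.065 ]
top dark [375.7 197.3] [11, 11, 63] [ 0.58   -0.0948  0.065 ]
top dark [321.5 198.6] [10, 10, 60] [0.5748 0.0895 0.065 ]
top d
[... 601 characters left out ...]
.5] (38, 22, 9, 12, 52) [ 0.571  -0.2747  0.08  ]
scene rack brass [179.1 275.7] (16, 37, 7, 8, 38) [ 0.5849 -0.3428  0.08  ]
scene tray brass [278.5 206.1] [9, 4, 25] [ 0.4772 -0.0102  0.08  ]
scene tray brass [320.6 221.4] [6, 8, 39] [0.5808 0.0872 0.08  ]
scene tray brass [282.8 236.3] [7, 8, 40] [ 0.5834 -0.0355  0.08  ]
scene tray brass [263.3 244.4] [7, 8, 44] [ 0.5859 -0.097   0.08  ]
scene dark [278.9 206.9] [11, 5, 24] [ 0.4707 -0.008   0.065 ]
scene dark [320.8 224.1] [9, 7, 41] [0.5818 0.0876 0.065 ]
scene dark [301.8 230.3] [9, 8, 21] [0.5787 0.0261 0.065 ]
scene dark [283.2 239.4] [9, 7, 42] [ 0.5854 -0.0365  0.065 ]
scene dark [263.8 247.1] [10, 8, 46] [ 0.5867 -0.0977  0.065 ]
```

The two views agree to about 3 mm, key spacing comes out at 120 mm and seat pitch at 62 mm, all as given. Now I'll work out the first move.

```bash
cat >> h.py <<'E'
from scipy.spatial.transform import Rotation as R
def go(p):
    o=ctrl.get_obs();q=o["eef_rot"];r=R.from_quat([q[1],q[2],q[3],q[0]])
    print(o["time_s"],np.round(o["eef_pos"],4),"shift",r.inv().apply(np.array(p)-o["eef_pos"]).round(4),"F",np.round(o["wrist_force"],1),o["opening"])
E
python3 -c "
from h import *
print(plane('top',(430.8,195.8),.105),tri((201.9,258.5),(430.8,195.8)))
go([.5785,-.272,.22])"
```

```text
[ 0.5798052  -0.27371162  0.105     ] (array([ 0.57851227, -0.2698565 ,  0.11474572]), np.float64(0.0030150411322478147))
0.1 [ 0.1366 -0.5581  0.2491] shift [ 0.4972 -0.1729  0.0296] F [-0.6 -0.3 -0.2] 0.9993958226650553
```

carry_out(
  steps=[0.02, -0.007, 0, 0, 0, 0, 0, 0.05, -0.017, 0, 0, 0, 0, 0, 0.08, -0.028, 0, 0, 0, 0, 0, 0.11, -0.038, 0, 0, 0, 0, 0, 0.14, -0.049, 0, 0, 0, 0, 0, 0.17, -0.059, 0, 0, 0, 0, 0, 0.2, -0.07, 0, 0, 0, 0, 0, 0.23, -0.08, 0, 0, 0, 0, 0, 0.26, -0.09, 0, 0, 0, 0, 0, 0.29, -0.101, 0, 0, 0, 0, 0, 0.32, -0.111, 0, 0, 0, 0, 0, 0.35, -0.122, 0, 0, 0, 0, 0, 0.38, -0.132, 0, 0, 0, 0, 0, 0.41, -0.143, 0, 0, 0, 0, 0, 0.44, -0.153, 0, 0, 0, 0, 0, 0.465, -0.162, 0.01, 0, 0, 0, 0, 0.485, -0.169, 0.02, 0, 0, 0, 0, 0.497, -0.173, 0.03, 0, 0, 0, 0, 0.497, -0.173, 0.03, 0, 0, 0, 0, 0.497, -0.173, 0.03, 0, 0, 0, 0],
)

```text
time_s: 2.1
eef_pos: [0.5776, -0.2727, 0.2194]
eef_rot: [-0.0, 0.993, 0.12, -0.001]
wrist_force: [-0.0, -0.8, 0.4]
opening: 0.001
grasp_force: 0.0
```

```bash
python3 - <<'E'
from h import *
go([.5785,-.272,.155])
a=ctrl.camera("top")[:,:,::-1];b=ctrl.camera("scene")[:,:,::-1]
k=lambda im,x,y:cv2.resize(im[y:y+100,x:x+100],None,fx=4,fy=4,interpolation=cv2.INTER_CUBIC)
cv2.imwrite("pics/c2.png",np.hstack([k(a,390,150),k(b,150,190)]))
E
```

```text
2.1 [ 0.5776 -0.2727  0.2194] shift [ 0.0011 -0.0004  0.0644] F [-0.  -0.8  0.4] 0.0014684109795309954
```

View pics/c2.png

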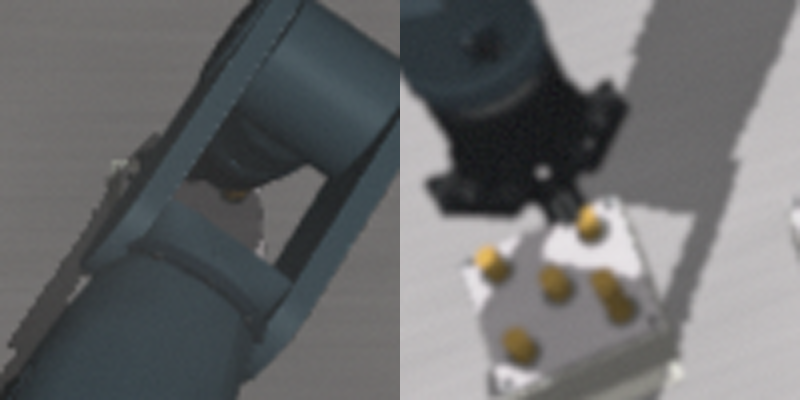

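The top view is hidden by the arm. In the scene view the shut fingertips are at crop (565,215), which is about (191,244), above and behind the tall stub (201,258) as height parallax predicts. I'll descend to 2 cm above it and hold.

carry_out(
  steps=[0, 0, 0.01, 0, 0, 0, 0, 0, 0, 0.02, 0, 0, 0, 0, 0, 0, 0.03, 0, 0, 0, 0, 0, 0, 0.04, 0, 0, 0, 0, 0, 0, 0.05, 0, 0, 0, 0, 0, 0, 0.058, 0, 0, 0, 0, 0.001, 0, 0.064, 0, 0, 0, 0, 0.001, 0, 0.064, 0, 0, 0, 0, 0.001, 0, 0.064, 0, 0, 0, 0, 0.001, 0, 0.064, 0, 0, 0, 0],
)

```text
time_s: 3.2
eef_pos: [0.5796, -0.2724, 0.1566]
eef_rot: [0.0, 0.993, 0.12, 0.0]
wrist_force: [-0.5, -0.1, 0.1]
opening: 0.003
grasp_force: 0.0
```

```bash
python3 - <<'E'
from h import *
go([.5785,-.272,.155])
b=ctrl.camera("scene")[:,:,::-1]
cv2.imwrite("pics/c3.png",cv2.resize(b[200:300,140:240],None,fx=5,fy=5,interpolation=cv2.INTER_CUBIC))
def proj(n,X):
    p=P[n];f=200/np.tan(np.radians(p["vertical_fov"])/2);c=np.linalg.inv(p["cam_to_world"])@np.r_[X,1]
    return np.round([p["cx"]+f*c[0]/c[2],p["cy"]+f*c[1]/c[2]],1)
for X in([.5785,-.272,.136],[.5785,-.272,.116],[.5785,-.272,.06]):u=proj("scene",X);print(u,(u-[140,200])*5)
E
```

```text
3.2 [ 0.5796 -0.2724  0.1566] shift [-0.001  -0.0007  0.0016] F [-0.5 -0.1  0.1] 0.0027788293725797436
[198.6 255.3] [293.  276.5]
[200.4 258.6] [302. 293.]
[205.4 267.4] [327. 337.]
```

View pics/c3.png

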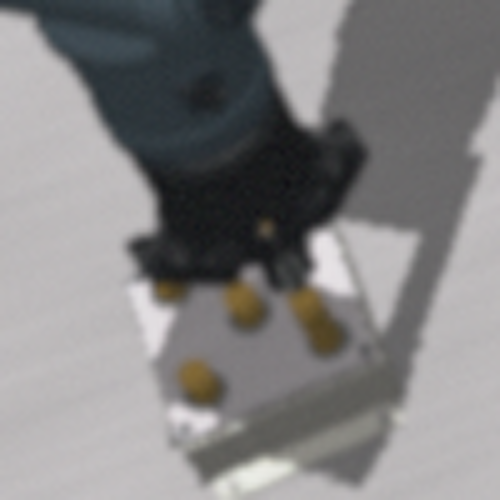

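The tips at crop (290,280) sit just over the tall stub's top at (303,295), matching the predicted projections. I'll hold here.

carry_out(
  steps=[0, 0, 0, 0, 0, 0, 0, 0, 0, 0, 0, 0, 0, 0, 0, 0, 0, 0, 0, 0, 0, 0, 0, 0, 0, 0, 0, 0, 0, 0, 0, 0, 0, 0, 0, 0, 0, 0, 0, 0, 0, 0, 0, 0, 0, 0, 0, 0, 0, 0, 0, 0, 0, 0, 0, 0, 0, 0, 0, 0, 0, 0, 0, 0, 0, 0, 0, 0, 0, 0, 0, 0, 0, 0, 0, 0, 0, 0, 0, 0, 0, 0, 0, 0, 0, 0, 0, 0, 0, 0, 0, 0, 0, 0, 0, 0, 0, 0, 0, 0, 0, 0, 0, 0, 0, 0, 0, 0, 0, 0, 0, 0, 0, 0, 0, 0, 0, 0, 0, 0, 0, 0, 0, 0, 0, 0, 0, 0, 0, 0, 0, 0, 0, 0, 0, 0, 0, 0, 0, 0],
)

```text
time_s: 5.25
eef_pos: [0.5792, -0.2722, 0.156]
eef_rot: [-0.0, 0.993, 0.12, -0.0]
wrist_force: [-0.2, -0.6, 0.9]
opening: -0.001
grasp_force: 0.0
```

carry_out(
  steps=[0, 0, 0, 0, 0, 0, 0, 0, 0, 0, 0, 0, 0, 0, 0, 0, 0, 0, 0, 0, 0, 0, 0, 0, 0, 0, 0, 0, 0, 0, 0, 0, 0, 0, 0, 0, 0, -0.015, 0, 0, 0, 0, 0, 0, -0.035, 0, 0, 0, 0, 0, 0, -0.055, 0, 0, 0, 0, 0, 0, -0.065, 0, 0, 0, 0, 0, 0, -0.065, 0, 0, 0, 0],
)

```text
time_s: 6.25
eef_pos: [0.5803, -0.2729, 0.2238]
eef_rot: [0.002, 0.993, 0.12, 0.002]
wrist_force: [0.6, -0.3, -0.0]
opening: 0.002
grasp_force: 0.0
```

```bash
python3 -c "
from h import *
go([.578,.027,.22])"
```

```text
6.25 [ 0.5803 -0.2729  0.2238] shift [ 0.069  -0.2919  0.003 ] F [ 0.6 -0.3 -0. ] 0.002281824191518562
```

carry_out(
  steps=[0.004, -0.016, 0, 0, 0, 0, 0, 0.01, -0.041, 0, 0, 0, 0, 0, 0.017, -0.07, 0, 0, 0, 0, 0, 0.024, -0.1, 0, 0, 0, 0, 0, 0.031, -0.13, 0, 0, 0, 0, 0, 0.038, -0.16, 0, 0, 0, 0, 0, 0.045, -0.19, 0, 0, 0, 0, 0, 0.053, -0.22, 0, 0, 0, 0, 0, 0.06, -0.25, 0, 0, 0, 0, 0, 0.066, -0.275, 0, 0, 0, 0, 0, 0.07, -0.291, 0, 0, 0, 0, 0, 0.07, -0.291, 0.02, 0, 0, 0, 0, 0.07, -0.291, 0.045, 0, 0, 0, 0, 0.07, -0.291, 0.07, 0, 0, 0, 0, 0.07, -0.291, 0.09, 0, 0, 0, 0, 0.07, -0.291, 0.105, 0, 0, 0, 0, 0.07, -0.291, 0.113, 0, 0, 0, 0, 0.07, -0.291, 0.113, 0, 0, 0, 0, 0.07, -0.291, 0.113, 0, 0, 0, 0, 0.07, -0.291, 0.113, 0, 0, 0, 0],
)

```text
time_s: 8.25
eef_pos: [0.579, 0.0269, 0.1092]
eef_rot: [0.0, 0.993, 0.12, 0.001]
wrist_force: [0.4, 0.7, 0.1]
opening: 0.0
grasp_force: 0.0
```

```bash
python3 - <<'E'
from h import *
go([.578,.027,.108])
b=ctrl.camera("scene")[:,:,::-1]
cv2.imwrite("pics/c4.png",cv2.resize(b[180:280,240:350],None,fx=5,fy=5,interpolation=cv2.INTER_CUBIC))
E
```

```text
8.25 [0.579  0.0269 0.1092] shift [-0.0009 -0.0003  0.0012] F [0.4 0.7 0.1] 0.00027099827548753746
```

View pics/c4.png

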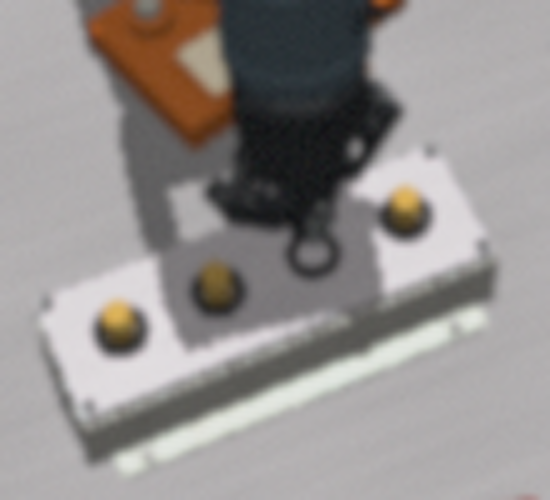

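The tips at crop (312,233) are right above the ring at (313,250), as 2 cm of height should look. I'll hold, then rise.

carry_out(
  steps=[0, 0, 0, 0, 0, 0, 0, 0, 0, 0, 0, 0, 0, 0, 0, 0, 0, 0, 0, 0, 0, 0, 0, 0, 0, 0, 0, 0, 0, 0, 0, 0, 0, 0, 0, 0, 0, 0, 0, 0, 0, 0, 0, 0, 0, 0, 0, 0, 0, 0, 0, 0, 0, 0, 0, 0, 0, 0, 0, 0, 0, 0, 0, 0, 0, 0, 0, 0, 0, 0, 0, 0, 0, 0, 0, 0, 0, 0, 0, 0, 0, 0, 0, 0, 0, 0, 0, 0, 0, 0, 0, 0, 0, 0, 0, 0, 0, 0, 0, 0, 0, 0, 0, 0, 0, 0, 0, 0, 0, 0, 0, 0, 0, 0, 0, 0, 0, 0, 0, 0, 0, 0, 0, 0, 0, 0, 0, 0, 0, 0, 0, 0, 0, 0, 0, 0, 0, 0, 0, 0],
)

```text
time_s: 10.3
eef_pos: [0.5781, 0.0271, 0.108]
eef_rot: [-0.0, 0.993, 0.12, -0.0]
wrist_force: [-0.1, -0.0, 0.2]
opening: 0.001
grasp_force: 0.0
```

carry_out(
  steps=[0, 0, 0, 0, 0, 0, 0, 0, 0, 0, 0, 0, 0, 0, 0, 0, 0, 0, 0, 0, 0, 0, 0, 0, 0, 0, 0, 0, 0, 0, 0, 0, 0, 0, 0, 0, 0, -0.015, 0, 0, 0, 0, 0, 0, -0.035, 0, 0, 0, 0, 0, 0, -0.055, 0, 0, 0, 0, 0, 0, -0.075, 0, 0, 0, 0, 0, 0, -0.08, 0, 0, 0, 0, 0, 0, -0.08, 0, 0, 0, 0],
)

```text
time_s: 11.4
eef_pos: [0.5789, 0.027, 0.1896]
eef_rot: [0.0, 0.993, 0.12, 0.001]
wrist_force: [-0.6, 0.8, -0.6]
opening: 0.002
grasp_force: 0.0
```

```bash
python3 -c "
from h import *
go([.459,.354,.19]);print(ctrl.get_obs()['q'])"
```

```text
11.4 [0.5789 0.027  0.1896] shift [-0.0388 -0.3462 -0.0009] F [-0.6  0.8 -0.6] 0.001574471849996171
[-1.58153527e-01  2.48831118e-01  1.65353603e+00  5.42264738e-06
  1.23636074e+00  1.17282378e+00]
```

carry_out(
  steps=[-0.002, -0.015, 0, 0, 0, 0, 0, -0.005, -0.045, 0, 0, 0, 0, 0, -0.008, -0.075, 0, 0, 0, 0, 0, -0.012, -0.105, 0, 0, 0, 0, 0, -0.015, -0.135, 0, 0, 0, 0, 0, -0.018, -0.165, 0, 0, 0, 0, 0, -0.022, -0.195, 0, 0, 0, 0, 0, -0.025, -0.225, 0, 0, 0, 0, 0, -0.028, -0.255, 0, 0, 0, 0, 0, -0.032, -0.285, 0, 0, 0, 0, 0, -0.035, -0.315, 0, 0, 0, 0, 0, -0.038, -0.335, 0, 0, 0, 0, 0, -0.039, -0.346, 0, 0, 0, 0, 0, -0.039, -0.346, 0.02, 0, 0, 0, 0, -0.039, -0.346, 0.04, 0, 0, 0, 0, -0.039, -0.346, 0.06, 0, 0, 0, 0, -0.039, -0.346, 0.08, 0, 0, 0, 0, -0.039, -0.346, 0.09, 0, 0, 0, 0, -0.039, -0.346, 0.09, 0, 0, 0, 0, -0.039, -0.346, 0.09, 0, 0, 0, 0],
)

```text
time_s: 13.4
eef_pos: [0.4582, 0.354, 0.0982]
eef_rot: [0.0, 0.993, 0.12, 0.0]
wrist_force: [-0.6, 0.9, -0.2]
opening: 0.002
grasp_force: 0.0
```

```bash
python3 - <<'E'
from h import *
go([.459,.354,.071])
b=ctrl.camera("scene")[:,:,::-1]
cv2.imwrite("pics/c5.png",cv2.resize(b[120:220,330:440],None,fx=5,fy=5,interpolation=cv2.INTER_CUBIC))
E
```

```text
13.4 [0.4582 0.354  0.0982] shift [0.0008 0.0001 0.0272] F [-0.6  0.9 -0.2] 0.002321969053273645
```

View pics/c5.png

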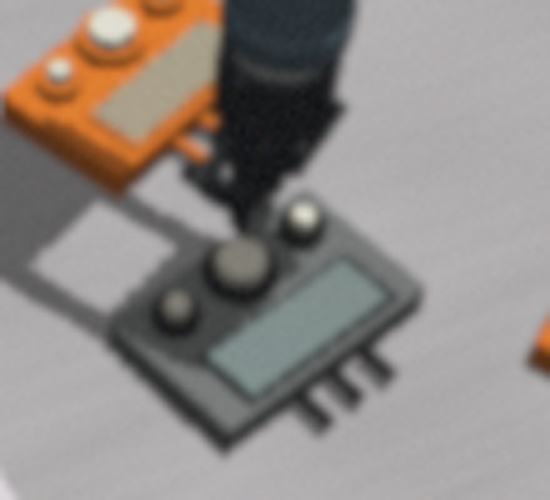

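The tips are at crop (252,228), roughly, and the button face is at (241,262). I'll check that offset numerically.

```bash
python3 - <<'E'
from h import *
im=cv2.imread("pics/scene0.png");hsv=cv2.cvtColor(im,cv2.COLOR_BGR2HSV)[150:200,350:410]
g=((hsv[...,2]>185)&(hsv[...,1]<60)).astype(np.uint8)
k,_,st,c=cv2.connectedComponentsWithStats(g)
for i in range(1,k):
  u=c[i]+[350,150];print(u.round(1),st[i][2:],plane("scene",u,.052).round(4))
print(tri((378.2,172.4),(243.4,232.5)))
print(plane("scene",(330+252/5,120+230/5),.079), "tip est")
E
```

```text
[390.  162.3] [3 3 7] [0.442  0.4094 0.052 ]
[378. 171.] [ 9  7 51] [0.4595 0.3531 0.052 ]
[365. 180.] [3 3 9] [0.476  0.2949 0.052 ]
(array([0.45983196, 0.35489103, 0.04393047]), np.float64(0.0003134286385900761))
[0.46172061 0.35742825 0.079     ] tip est
```

Both views put the button at (0.4595, 0.3535), in line with the tips. Pressing now, slowly.

carry_out(
  steps=[0, 0, 0.008, 0, 0, 0, 0, 0, 0, 0.016, 0, 0, 0, 0, 0, 0, 0.021, 0, 0, 0, 0, 0, 0, 0.024, 0, 0, 0, 0, 0, 0, 0.026, 0, 0, 0, 0, 0, 0, 0.028, 0, 0, 0, 0, 0, 0, 0.03, 0, 0, 0, 0, 0, 0, 0.03, 0, 0, 0, 0, 0, 0, 0.03, 0, 0, 0, 0],
)

```text
time_s: 14.35
eef_pos: [0.458, 0.3539, 0.0682]
eef_rot: [0.0, 0.993, 0.12, -0.0]
wrist_force: [-2.4, -1.0, 3.2]
opening: -0.001
grasp_force: 1.4
```

carry_out(
  steps=[0, 0, 0.001, 0, 0, 0, 0, 0, 0, 0.002, 0, 0, 0, 0, 0, 0, 0.003, 0, 0, 0, 0, 0, 0, 0.004, 0, 0, 0, 0, 0, 0, 0.0045, 0, 0, 0, 0, 0, 0, 0.0045, 0, 0, 0, 0, 0, 0, 0.0045, 0, 0, 0, 0],
)

```text
time_s: 15.05
eef_pos: [0.4582, 0.354, 0.0646]
eef_rot: [0.0, 0.993, 0.12, 0.0]
wrist_force: [-6.2, -3.1, 12.8]
opening: 0.0
grasp_force: 6.5
```

With 12.8 N against the 5 N needed and the tip at 0.0456 m, the button is on its stop. I'll release it and rise clear.

carry_out(
  steps=[0, 0, 0, 0, 0, 0, 0, 0, 0, 0, 0, 0, 0, 0, 0, 0, -0.005, 0, 0, 0, 0, 0, 0, -0.012, 0, 0, 0, 0, 0, 0, -0.025, 0, 0, 0, 0, 0, 0, -0.045, 0, 0, 0, 0, 0, 0, -0.07, 0, 0, 0, 0, 0, 0, -0.1, 0, 0, 0, 0, 0, 0, -0.12, 0, 0, 0, 0, 0, 0, -0.13, 0, 0, 0, 0, 0, 0, -0.13, 0, 0, 0, 0, 0, 0, -0.13, 0, 0, 0, 0, 0, 0, -0.13, 0, 0, 0, 0],
)

```text
time_s: 16.35
eef_pos: [0.4572, 0.3535, 0.1919]
eef_rot: [0.0, 0.993, 0.12, -0.001]
wrist_force: [-0.7, 0.5, 0.4]
opening: -0.007
grasp_force: 0.0
```

```bash
python3 - <<'E'
from h import *
go([.459,.354,.19])
b=ctrl.camera("scene")[:,:,::-1]
cv2.imwrite("pics/c6.png",cv2.resize(b[110:310,150:440],None,fx=2.7,fy=2.7,interpolation=cv2.INTER_CUBIC))
E
```

```text
16.35 [0.4572 0.3535 0.1919] shift [ 0.0019 -0.0001  0.0019] F [-0.7  0.5  0.4] -0.006846017455080378
```

View pics/c6.png

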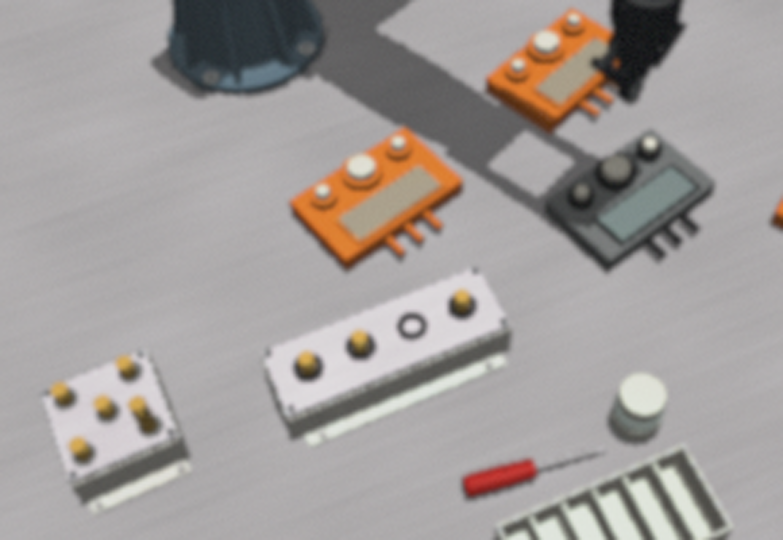

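The arm is clear, the store button is back out at crop (617,168), and all the stubs and the tray are where they were.

```bash
python3 -c "
from bench import ctrl
print(ctrl.hand_in())"
```

```text
the job is handed in; nothing more can be done
None
```

I pointed at the tall stub's top and then the empty seat's mouth for just over two seconds each, about 2 cm above, then pressed the store button to its stop and let it back out. The job was handed in at about 16 s with the arm clear and nothing visibly moved; the hand-in gave no verdict.

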